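Load a slide carrier under the stage clip

ROBOT

A 6-joint arm with a two-finger parallel gripper is mounted at the origin on the work surface. World frame = base frame: x ahead of the robot, y to its left, z up, the work surface at z = 0. Lengths are in m, angles in rad, forces in N, time in s.
With the tool pointing down it reaches from about 0.25 to 0.775 m from the base axis. Payload 4 kg.
Tool frame: the origin (TCP) lies at the very end of the fingers, on their centre line; the grasp point (between the pads) lies 19 mm behind it; x points along the fingers, y is the direction in which the jaws open and shut, and the axes are right-handed (so a half turn about x gives the same grasp; the last joint's range is limited). The gripper opens to 94 mm and grips with 3 to 60 N. Pads are 16 mm wide; open, the fingers measure 119 mm over their backs; the gripper's body (75 mm by 177 mm) begins 78 mm behind the grasp point.
Start: joints at [1.124, 0.087, 1.371, -0, 1.684, -0.103], TCP at [0.185, 0.518, 0.17] pointing down, gripper open.
Joint ranges: [-3.1, 3.1], [-0.76, 2.03], [0.27, 2.55], [-1.08, 4.22], [0.17, 2.65], [-2.57, 2.57]. Speed limits (rad/s): [2.79, 2.79, 3.14, 3.14, 3.14, 3.14].

INTERFACE

Orientations are given as [roll, pitch, yaw] about the fixed x, y, z axes, in that order (R = Rz(yaw) Ry(pitch) Rx(roll)).
In Python, from bench import robot gives the robot as it stands.
- The arm moves only by the tool carry_out, never from a script. Its argument "targets" is a list of rows, each a list of 5 numbers: the closure, from 0 (fully open) to 1 (shut), then the shift along the tool's x, y, z in cm, then the turn about the tool's x in degrees. In form: [[fingers, tx, ty, tz, turn], ...]. A call has 1 to 20 rows; each row shifts and turns the commanded pose from where the row before left it, along the tool's axes as they then stand; what a row does not reach is not made up. A row lasts 1/10 s, in which the tool goes at most 50 mm and 8.59 degrees, less where a joint would pass 70% of its speed; a pose out of reach is approached as far as the arm can. A call is refused whole if a number of a shift passes 5 or a number of a turn 8.59, either way. A call with a gripper value outside its range is refused whole. The fingers move at their own pace and stop on an object; the grip force is fixed at half the most. Time passes only in rows, so rows that do not move let the fingers close. It gives the time, the measured TCP pose, the force and the opening at its end, in the units of the state.
- robot.get_obs(): the state, without advancing time (a new reading comes with each control period).
- robot.snapshot(name): name is "scene" or "top" or "wrist"; returns a dict with "image" (400x640x3 uint8, red, green, blue), "camera_matrix" (3x3 intrinsics, pixels), "pose" (4x4, takes a point from camera to world coordinates). Camera axes: x right, y up, looking along -z (the intrinsics and any distortion apply to the point x, -y, -z); pixel columns grow to the right and rows downward; lengths in m; the calibration is good to about 2 mm. A picture is of the moment at which its call begins. There is no depth.
- robot.close_job(): hands the job in, once; it reports no verdict.
The state is a dict: "time": time; "joint_positions": joint angles; "qvel": joint speeds; "joint_torque": joint torques, N m; "tool_pos": TCP position; "ee_rot": TCP orientation; "wrist_force": force on the tool from outside, world axes, zero at the start; "wrist_torque": the same for the moment, N m; "width": finger opening in m.
Only numpy, scipy, OpenCV 4.12 (cv2) and the standard library are available. Lean on these libraries where they do the work, as an engineer would, in place of code of your own. Each camera call takes 0.05 s, during which the arm holds its last target. There are 200 camera calls.

TASK

Load the blue slide carrier on the scanner stage: hold the spring clip open by pressing its orange plate down with one fingertip and, while it is held, push the carrier with the other fingertip along its channel, under the clip's nose, until it is fully home against the stop. Then let the clip come down on the carrier and move clear. Only push and press: do not lift or tip the carrier, and leave everything else on the bench alone.

Things in the scene. Friction and masses are not known exactly. Their poses are not given: they have to be found in the camera images.
- stage: black loading stage, fixed, 205 x 170 mm; deck 55 mm above the bench. Origin on the bench; +x along the carrier channel to the stop (away from the robot), +y to the press plate, +z up. In its frame: channel 43 mm wide about y = 0 between rails 5 mm high, open at the -x end; deck from x = -140, out to y = 40 mm; clip's hinge along x at y = 30, 14 mm above the deck, on brackets 17 mm high
- stop (a point): centre of the face of the aluminium stop bar (60 mm long, 14 mm high) across the far end of the channel, 7 mm above the deck, at x = +50 mm, y = 0 in the stage's frame
- carrier: blue slide carrier to load, about 60 g, loose in the channel: plate 86 (x) x 42 (y) x 10 mm; at its rear (-x) end a flush upright tab 30 mm wide (y), 6 mm thick, reaching 23 mm above the underside. Origin: centre of the underside; +x to the stop; rear face at x = -43 mm. Home against the stop its origin is at x = +7 mm, y = 0 in the stage's frame; it starts 35 to 65 mm short of that
- clip (a joint): angle of the spring clip, rad: 0 at rest (nose 4 mm above the deck: the carrier cannot pass), grows as the press plate goes down, to 0.45 at its end stop. Above 0.20 the nose clears the carrier; 0.18 when resting on it. It springs back when let go. At the plate's middle line it takes about 3 N to start, 8 N at 0.36, 9 N at the end
- press_plate (a point): centre of the top of the clip's orange press plate, 160 mm long (x = -130 to +30 mm in the stage's frame), 26 mm wide. At rest at y = 60 mm in the stage's frame, 17 mm above the deck, sloping up outwards (+y) by 0.33 rad; level and 7 mm above the deck at clip angle 0.33. It works alike anywhere along its length, and a fingertip can slide along it
- clip_nose (a point): underside of the clip's orange nose, which bears on the carrier: at x = 32, y = -3 mm in the stage's frame, 14 mm wide along x, 4 mm above the deck at rest; rises when the plate is pressed. A steel arm 14 mm wide, 16.5 mm above the deck, joins it to the hinge
- spare_carrier: bystander: a grey carrier of the same shape, on the bench; origin at the centre of its underside
- objective: bystander: a black objective lens with a yellow ring, 26 mm across and 38 mm high, standing on the deck; origin at the centre of its underside
- cover_box: bystander: a small green cover-glass box, 28 x 28 x 14 mm, on the deck; origin at the centre of its underside
- oil_bottle: bystander: amber bottle, 32 mm across, 62 mm high, on the bench; origin at the centre of its underside
- petri_dish: bystander: clear dish, 63 mm across, 15 mm high, on the bench; origin at the centre of its underside
- slide_box: bystander: red slide box, 100 x 85 x 32 mm, on the bench; origin at the centre of its underside
- wash_bottle: bystander: white bottle with a red cap, 56 mm across, 130 mm high, on the bench; origin at the centre of its underside
Not all that is in view belongs to the job. There is more than one size of the carrier; the one meant has the size given above.

How it is judged:
On the way, in this order (a step that is already met when the one before it is completed fails the run):
1. the clip is pressed open with the carrier still short of the nose (value of joint clip above 0.2 rad and x of carrier in the frame of stage below -0.019 m), for 0.2 s.
2. the carrier is pushed fully home while the clip is still held open (x of carrier in the frame of stage between 0.0035 and 0.0105 m and y of carrier in the frame of stage between -0.005 and 0.005 m and z of carrier in the frame of stage below 0.058 m and angle between the x axis of carrier and the x axis of stage, either way round below 0.06 rad and value of joint clip above 0.195 rad), for 0.2 s.
At the end, for the whole second after the job is handed in: the carrier lies flat in the channel, within 3.5 mm of fully home against the stop, at rest, with the clip let go and its nose resting on the carrier (clip angle 0.13 to 0.195 rad) (x of carrier in the frame of stage between 0.0035 and 0.0105 m and y of carrier in the frame of stage between -0.005 and 0.005 m and z of carrier in the frame of stage below 0.058 m and angle between the x axis of carrier and the x axis of stage, either way round below 0.06 rad and value of joint clip between 0.13 and 0.195 rad and linear speed of carrier below 0.01 m/s); the robot touches nothing.
It fails at once if the carrier is lifted (over 6 mm) or tipped (over 0.2 rad) (z of carrier in the frame of stage above 0.061 m or angle between carrier's own z axis and vertical above 0.2 rad).
It fails at once if a bystander is moved by more than 20 mm or tipped (distance of any of spare_carrier, objective, cover_box, oil_bottle, petri_dish, slide_box, wash_bottle from where it was at the start of the episode above 0.02 m or angle between any of spare_carrier, objective, cover_box, oil_bottle, petri_dish, slide_box, wash_bottle's own z axis and vertical above 0.3 rad).
It also fails if it takes over 40 s, if anything falls off the work surface, if the arm or the gripper's body presses on something with over 40 N, if the wrist force passes 120 N, or if a joint passes its speed limit or range.

## Working session

There is one attempt and no reset: what is moved stays moved. The work goes in short steps, Python scripts to look and compute and a tool call to move; the robot and the scene stay as the last step left them, time stands still between calls to the robot, and variables do not carry over. Pictures are saved under pics/ and viewed, about 8 in all and at most 12, crops included, and the job is handed in when it is done.

Besides the shell and the picture viewer there is one more tool, called after "Request:" as a command line: name --pt "numbers of a row" for each row, then --argument value for the rest. carry_out: Moves the arm, as the interface text tells. Its arguments: {"type":"object","properties":{"targets":{"type":"array","items":{"type":"array","items":{"type":"number"}}}},"required":["targets"]}

```bash
mkdir -p pics; ls; python3 - <<'E'
from bench import robot
import cv2,pickle
o=robot.get_obs();print({k:o[k] for k in('time','tool_pos','ee_rot','wrist_force','width')})
d={}
for n in("scene","top","wrist"):
    s=robot.snapshot(n);d[n]=s;cv2.imwrite(f"pics/{n}0.png",s["image"][:,:,::-1]);print(n,s["camera_matrix"],s["pose"].round(3),[k for k in s])
pickle.dump(d,open("s0.pkl","wb"))
E
```

```text
pics
{'time': 0.0, 'tool_pos': array([0.18510057, 0.51723673, 0.16881084]), 'ee_rot': array([-1.66055833,  1.56859109, -2.00432409]), 'wrist_force': array([ 0.36678889, -0.33579108,  0.39773295]), 'width': 0.09402090942064176}
scene [[378.36617998   0.         323.74423632]
 [  0.         378.36617998 206.86317291]
 [  0.           0.           1.        ]] [[ 1.880e-01 -7.110e-01  6.780e-01  1.086e+00]
 [ 9.820e-01  1.350e-01 -1.310e-01 -4.500e-02]
 [ 1.000e-03  6.900e-01  7.240e-01  6.370e-01]
 [ 0.000e+00  0.000e+00  0.000e+00  1.000e+00]] ['image', 'camera_matrix', 'pose']
top [[409.13744194   0.         324.29186045]
 [  0.         409.13744194 210.84918462]
 [  0.           0.           1.        ]] [[ 0.028  0.984 -0.177  0.38 ]
 [-1.     0.026 -0.013  0.047]
 [-0.008  0.178  0.984  0.938]
 [ 0.     0.     0.     1.   ]] ['image', 'camera_matrix', 'pose']
wrist [[285.34059509   0.         322.95673644]
 [  0.         285.34059509 199.5370635 ]
 [  0.           0.           1.        ]] [[ 0.337 -0.91  -0.24   0.116]
 [ 0.941  0.325  0.089  0.543]
 [-0.003 -0.256  0.967  0.383]
 [ 0.     0.     0.     1.   ]] ['image', 'camera_matrix', 'pose']
```

View pics/top0.png

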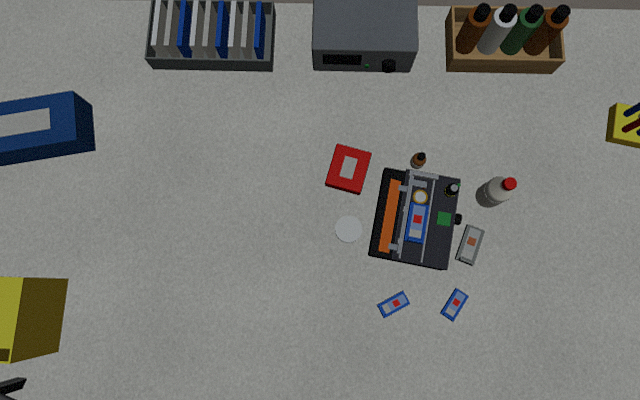

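View pics/scene0.png

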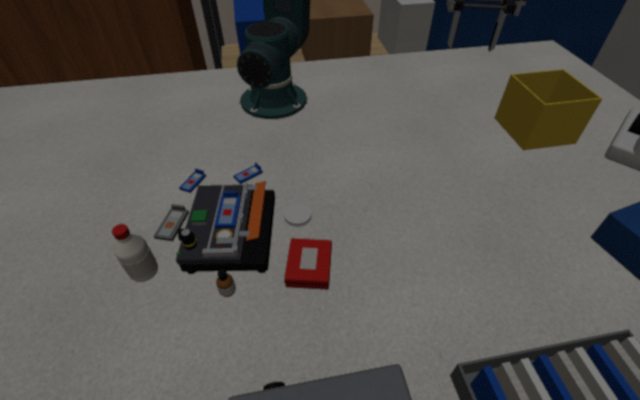

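The top view shows the stage around (415,218) with the orange plate at (390,215), the blue carrier in the channel at (417,222), and two loose blue carriers at (393,304) and (455,304). I'll enlarge it and get a first pose estimate.

```bash
cat > h.py <<'E'
import numpy as np,cv2
from scipy.spatial.transform import Rotation as R
def ray(s,uv,z):
    "world points on plane z for pixels uv"
    uv=np.atleast_2d(np.asarray(uv,float));K=s["camera_matrix"];T=s["pose"]
    d=np.c_[(uv[:,0]-K[0,2])/K[0,0],-(uv[:,1]-K[1,2])/K[1,1],-np.ones(len(uv))]@T[:3,:3].T
    return T[:3,3]+d*((z-T[2,3])/d[:,2])[:,None]
def proj(s,P):
    T=s["pose"];K=s["camera_matrix"];c=(np.atleast_2d(P)-T[:3,3])@T[:3,:3]
    return np.c_[K[0,2]+K[0,0]*c[:,0]/-c[:,2],K[1,2]-K[1,1]*c[:,1]/-c[:,2]]
def mask(s,name):
    h=cv2.cvtColor(s["image"],cv2.COLOR_RGB2HSV)
    lo,hi={"orange":((6,150,90),(16,255,255)),"blue":((100,140,60),(125,255,255)),"red":((174,140,80),(180,255,255)),"green":((55,120,50),(80,255,255))}[name]
    return cv2.inRange(h,lo,hi)
def blobs(m,amin=20):
    cs,_=cv2.findContours(m,cv2.RETR_EXTERNAL,cv2.CHAIN_APPROX_NONE)
    return sorted([c for c in cs if cv2.contourArea(c)>amin],key=cv2.contourArea)[::-1]
def tcp(o): return o["tool_pos"],R.from_euler("xyz",o["ee_rot"]).as_matrix()
E
python3 - <<'E'
import pickle;from h import *
d=pickle.load(open("s0.pkl","rb"));s=d["top"]
c=s["image"][145:280,340:500];cv2.imwrite("pics/crop1.png",cv2.resize(c,(800,675),interpolation=cv2.INTER_CUBIC)[:600,:,::-1])
for n in("orange","blue"):
    for b in blobs(mask(s,n)):
        r=cv2.minAreaRect(b)
        if 340<r[0][0]<500 and 145<r[0][1]<330:
            W=ray(s,cv2.boxPoints(r),.07 if n=="orange" else .065)
            print(n,np.round(r[0],1),"\n",W.round(3),np.linalg.norm(np.diff(W,axis=0),axis=1).round(3))
from bench import robot
p,M=tcp(robot.get_obs());print(p,M.round(3))
E
```

```text
orange [389.6 215.3] 
 [[ 0.454 -0.057  0.07 ]
 [ 0.614 -0.084  0.07 ]
 [ 0.61  -0.107  0.07 ]
 [ 0.451 -0.08   0.07 ]] [0.162 0.024 0.162]
orange [471.  240.9] 
 [[ 0.477 -0.246  0.07 ]
 [ 0.489 -0.25   0.07 ]
 [ 0.485 -0.263  0.07 ]
 [ 0.473 -0.258  0.07 ]] [0.013 0.013 0.013]
blue [416.1 222.7] 
 [[ 0.477 -0.111  0.065]
 [ 0.564 -0.126  0.065]
 [ 0.558 -0.168  0.065]
 [ 0.472 -0.152  0.065]] [0.088 0.043 0.088]
blue [454.  304.4] 
 [[ 0.329 -0.186  0.065]
 [ 0.382 -0.22   0.065]
 [ 0.366 -0.246  0.065]
 [ 0.314 -0.212  0.065]] [0.062 0.03  0.062]
blue [393.  303.9] 
 [[ 0.343 -0.056  0.065]
 [ 0.373 -0.109  0.065]
 [ 0.348 -0.123  0.065]
 [ 0.318 -0.071  0.065]] [0.061 0.029 0.061]
[0.1851796  0.51738759 0.169083  ] [[-0.001  0.337  0.941]
 [-0.002  0.941 -0.337]
 [-1.    -0.002 -0.   ]]
```

View pics/crop1.png

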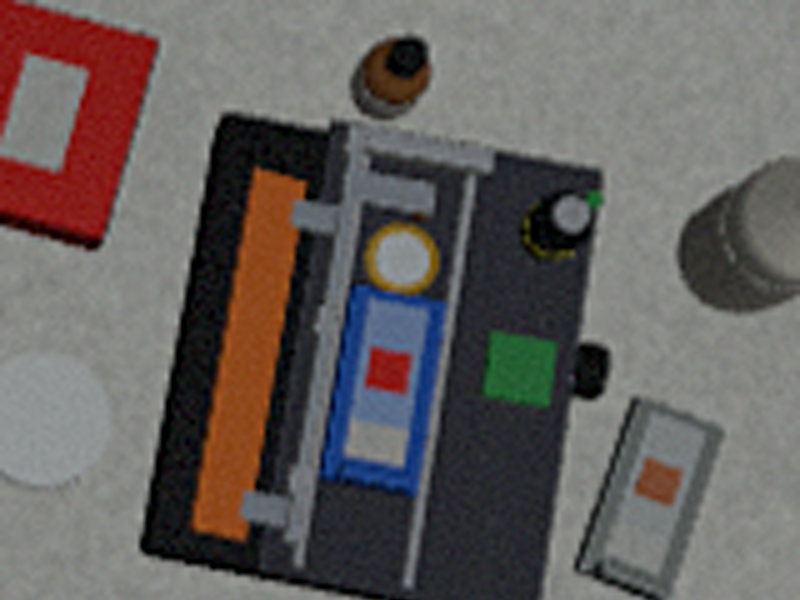

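Crop: the carrier lies in the channel (5x crop, about (385,390)), and its 88 x 43 mm matches the given size. The orange plate is at about (250,355). The white disc with a yellow ring at (402,258) looks like a flush deck window. Stage yaw is about -0.17 and the origin about (0.571,-0.150), which puts the carrier at stage x of about -54 mm, within the stated range. I'll move above the pushing end.

Request:
carry_out --pt "0.5 0 0 0 -5" --pt "0.5 0 0 0 -5" --pt "0.5 0 -4 2.7 0" --pt "0.5 0 -4 2.7 0" --pt "0.5 0 -4 2.7 0" --pt "0.5 0 -4 2.7 0" --pt "0.5 0 -4 2.7 0" --pt "0.5 0 -4 2.7 0" --pt "0.5 0 -4 2.7 0" --pt "0.5 0 -4 2.7 0" --pt "0.5 0 -4 2.7 0" --pt "0.5 0 -4 2.7 0" --pt "0.5 0 -4 2.7 0" --pt "0.5 0 -4 2.7 0" --pt "0.5 0 -4 2.5 0" --pt "0.5 0 -3 2 0"

```text
time: 1.75
tool_pos: [0.4567, -0.0891, 0.1695]
ee_rot: [-2.901, 1.57, -3.073]
wrist_force: [-0.5, -0.1, 0.1]
width: 0.0472
```

```bash
python3 - <<'E'
from bench import robot;from h import *
import pickle
s=robot.snapshot("wrist");pickle.dump(s,open("s1.pkl","wb"));cv2.imwrite("pics/w1.png",s["image"][:,:,::-1])
o=robot.get_obs();p,M=tcp(o);print(p,M.round(3),o["width"],o["time"])
for n,z in(("orange",.072),("blue",.065)):
    for b in blobs(mask(s,n),100):
        r=cv2.minAreaRect(b);W=ray(s,cv2.boxPoints(r),z);e=np.diff(W,axis=0)
        print(n,np.round(r[0]),W.mean(0).round(4),np.linalg.norm(e,axis=1).round(4),np.arctan2(e[:,1],e[:,0]).round(3))
E
```

```text
[ 0.45825778 -0.09333431  0.16889096] [[-0.     0.174  0.985]
 [-0.004  0.985 -0.174]
 [-1.    -0.004  0.001]] 0.047023139254973756 1.8
orange [339. 242.] [ 0.5234 -0.081   0.072 ] [0.1395 0.0267 0.1397] [ 2.953  1.376 -0.168]
blue [289. 246.] [ 0.5194 -0.1415  0.065 ] [0.0375 0.085  0.0399] [ 1.4   -0.187 -1.742]
blue [299.  95.] [ 0.3514 -0.0962  0.065 ] [0.0515 0.0249 0.0522] [ 2.082  0.589 -1.046]
blue [205. 121.] [ 0.3601 -0.2011  0.065 ] [0.0514 0.0051 0.0515] [ 2.598  1.141 -0.54 ]
```

View pics/w1.png

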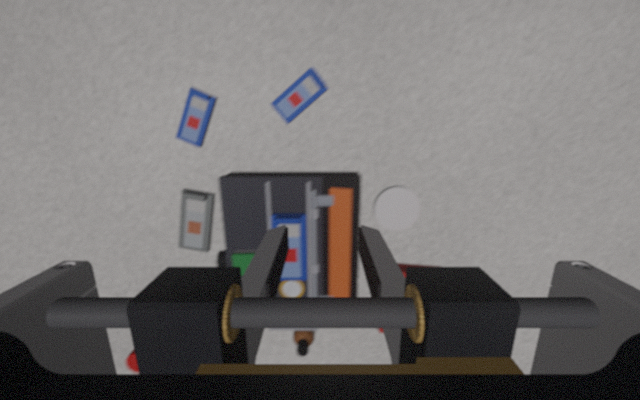

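Wrist view: the stage's near edge is at row 175, the carrier's rear at about (290,215), the plate at about (340,240), and the fingertips at about (277,230) and (368,230). Next I'll work out the offsets along the tool axes.

```bash
python3 - <<'E'
from bench import robot;from h import *
import pickle
s=pickle.load(open("s1.pkl","rb"));p,M=tcp(robot.get_obs())
def edges(m,rows):
    L=[];Rr=[]
    for r in rows:
        x=np.flatnonzero(m[r]);
        if len(x):L.append((x[0]-.5,r));Rr.append((x[-1]+.5,r))
    return np.array(L),np.array(Rr)
def loc(W): return ((W-p)@M)[:,1:]*1000   # tool y,z mm
mo=mask(s,"orange");mo[:,:320]=0
mb=mask(s,"blue");mb[:200]=0;mb[:,:265]=0;mb[:,312:]=0
ys,xs=np.nonzero(mo);print("orange rows",ys.min(),ys.max());
for nm,m,rows,z in(("orange",mo,range(195,232,6),.072),("blue",mb,range(220,235,3),.065)):
    L,Q=edges(m,rows)
    print(nm,"L",loc(ray(s,L,z)).round(1).tolist(),"\n R",loc(ray(s,Q,z)).round(1).tolist())
ys,xs=np.nonzero(mb);print("blue rows",ys.min(),ys.max(),xs.min(),xs.max())
for r in range(ys.min(),ys.min()+9):x=np.flatnonzero(mb[r]);print(r,x.min(),x.max(),len(x))
t=mo.nonzero()[0].min()
print("plate rear end",loc(ray(s,[[341,t-.5]],.070)))
print("blue rear tab top",loc(ray(s,[[289,ys.min()-.5]],.078)),"plate top",loc(ray(s,[[289,ys.min()-.5]],.065)))
print("red patch",[ (cv2.minAreaRect(b)[0]) for b in blobs(mask(s,"red"),15)])
g=s["image"].sum(2);print("col 300 deck edge",g[165:185,300].tolist())
print("tips expected px",proj(s,[p+M[:,1]*.0297,p-M[:,1]*.0297,p]).round(0).tolist())
c=s["image"][165:265,215:395];cv2.imwrite("pics/w1c.png",cv2.resize(c,(792,440),interpolation=cv2.INTER_CUBIC)[:,:,::-1])
E
```

```text
orange rows 187 297
orange L [[18.6, 1.2], [18.7, 8.2], [13.1, 15.3], [10.9, 22.4], [9.8, 29.7], [9.8, 37.0], [9.9, 44.4]] 
 R [[36.6, 1.1], [36.8, 8.1], [35.8, 15.2], [37.2, 22.3], [37.4, 29.6], [37.6, 36.9], [37.8, 44.3]]
blue L [[-54.8, 33.5], [-55.0, 37.3], [-55.2, 41.0], [-20.9, 44.7], [-20.9, 48.5]] 
 R [[-17.1, 33.4], [-17.2, 37.1], [-17.2, 40.9], [-17.3, 44.7], [-17.3, 48.5]]
blue rows 214 279 273 305
214 274 303 14
215 273 303 24
216 273 304 30
217 273 304 31
218 273 304 32
219 273 304 32
220 273 304 32
221 273 304 32
222 273 304 30
plate rear end [[24.70204593 -8.1703391 ]]
blue rear tab top [[-33.62357253  21.31477597]] plate top [[-35.1908457   25.44036384]]
red patch []
col 300 deck edge [458, 461, 447, 449, 441, 422, 367, 258, 155, 123, 108, 164, 157, 190, 182, 197, 178, 180, 177, 190]
tips expected px [[355.0, 223.0], [280.0, 223.0], [318.0, 223.0]]
```

View pics/w1c.png

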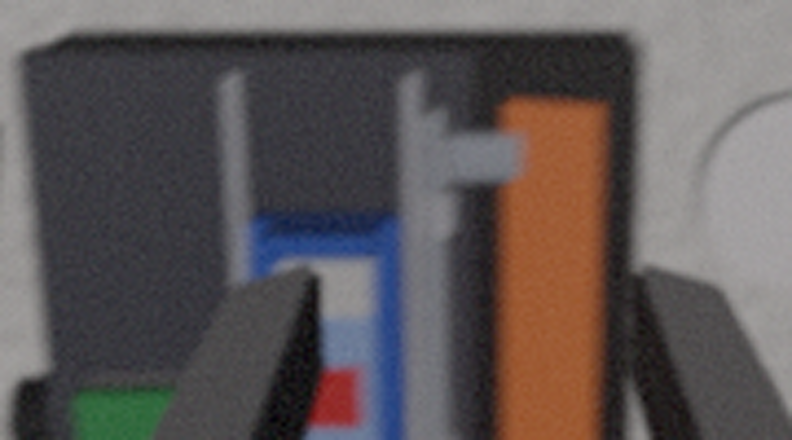

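The crop shows the rear lever joining the plate at crop (490,155), reaching inward to stage y of about 55, so I'll open the fingers a bit more to press outside it. Plate and carrier centre lines come out 59.8 mm apart against an expected 60. I'll come lower and check again while stationary.

Request:
carry_out --pt "0.447 2 -0.45 0.3 0" --pt "0.447 2 0 0.2 0" --pt "0.447 2 0 0 0" --pt "0.447 0 0 0 0" --pt "0.447 0 0 0 0" --pt "0.447 0 0 0 0"

```text
time: 2.4
tool_pos: [0.4614, -0.0918, 0.1113]
ee_rot: [-0.104, 1.569, -0.273]
wrist_force: [-0.1, -0.4, -0.2]
width: 0.0517
```

```bash
python3 - <<'E'
from bench import robot;from h import *
import pickle
o=robot.get_obs();p,M=tcp(o);print(p,M.round(4).tolist(),o["width"],o["time"],o["wrist_force"])
s=robot.snapshot("wrist");pickle.dump(s,open("s2.pkl","wb"))
def loc(W): return ((W-p)@M)[:,1:]*1000
mo=mask(s,"orange");mo[:,:320]=0
mb=mask(s,"blue");mb[:170]=0
for nm,m,z in(("orange",mo,.072),("blue",mb,.065)):
    ys,xs=np.nonzero(m);print(nm,ys.min(),ys.max(),xs.min(),xs.max())
    for r in range(ys.min(),ys.max(),8):
        x=np.flatnonzero(m[r])
        if len(x): print(r,x[0],x[-1],len(x),loc(ray(s,[[x[0]-.5,r],[x[-1]+.5,r]],z)).round(1).tolist())
    for zz in (.065,.070,.078):print(zz,loc(ray(s,[[np.median(xs),ys.min()-.5]],zz)).round(1))
print(proj(s,[p+M[:,1]*.032,p-M[:,1]*.032]).round())
c=s["image"][120:300,200:440];cv2.imwrite("pics/w2c.png",cv2.resize(c,(800,600),interpolation=cv2.INTER_CUBIC)[:,:,::-1])
E
```

```text
[ 0.46138784 -0.09180405  0.11132058] [[0.0021, 0.1682, 0.9858], [-0.0006, 0.9858, -0.1682], [-1.0, -0.0002, 0.0022]] 0.051662097315135866 2.4 [-0.13705841 -0.39674217 -0.22132497]
orange 194 342 333 362
194 336 345 9 [[11.7, -11.8], [20.9, -11.8]]
202 335 361 27 [[10.9, -4.2], [35.8, -4.2]]
210 341 361 21 [[16.6, 3.5], [36.0, 3.5]]
218 334 361 28 [[10.1, 11.3], [36.3, 11.3]]
226 334 361 28 [[10.2, 19.3], [36.6, 19.2]]
234 335 361 27 [[11.2, 27.3], [36.9, 27.3]]
242 334 360 27 [[10.4, 35.5], [36.2, 35.5]]
250 334 360 27 [[10.4, 43.8], [36.5, 43.8]]
258 334 359 26 [[10.5, 52.3], [35.8, 52.3]]
266 334 360 27 [[10.6, 60.9], [37.1, 60.8]]
274 334 359 26 [[10.7, 69.6], [36.4, 69.6]]
282 334 359 26 [[10.8, 78.4], [36.7, 78.4]]
290 334 359 26 [[10.9, 87.5], [37.0, 87.4]]
330 339 357 19 [[16.5, 134.8], [36.4, 134.8]]
338 334 357 24 [[11.4, 144.8], [36.7, 144.7]]
0.065 [[ 22.8 -10.6]]
0.07 [[ 22.4 -11.8]]
0.078 [[ 21.7 -13.7]]
blue 225 297 265 306
225 266 305 27 [[-55.3, 20.8], [-16.6, 20.8]]
233 284 305 22 [[-38.2, 29.1], [-16.8, 29.1]]
241 300 305 6 [[-22.8, 37.5], [-16.9, 37.5]]
249 300 306 7 [[-23.0, 46.0], [-16.0, 46.0]]
257 300 306 7 [[-23.1, 54.7], [-16.2, 54.7]]
265 300 306 7 [[-23.3, 63.5], [-16.3, 63.5]]
273 300 306 7 [[-23.5, 72.4], [-16.4, 72.4]]
281 300 306 7 [[-23.7, 81.5], [-16.6, 81.5]]
289 272 306 8 [[-52.8, 90.8], [-16.7, 90.8]]
0.065 [[-21.   20.3]]
0.07 [[-20.6  18.5]]
0.078 [[-19.9  15.6]]
[[363. 220.]
 [282. 220.]]
```

View pics/w2c.png

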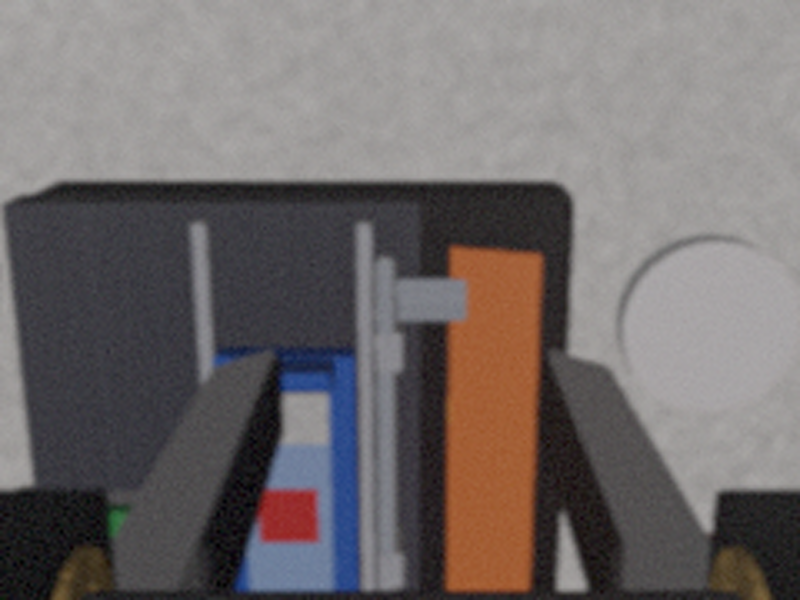

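Crop: the tab's rear face is at crop rows 350-370, about 22 mm ahead of the finger line. The plate centre is at tool y +23.5 and the channel at -36.5. I'll shift 5 mm towards -y, 4 mm forward, and descend to just above the plate.

Request:
carry_out --pt "0.447 0 -0.5 0.4 0" --pt "0.447 1 0 0 0" --pt "0.447 1 0 0 0" --pt "0.447 1 0 0 0" --pt "0.447 0 0 0 0" --pt "0.447 0 0 0 0" --pt "0.447 0 0 0 0" --pt "0.447 0 0 0 0"

```text
time: 3.25
tool_pos: [0.4641, -0.0974, 0.0805]
ee_rot: [-0.049, 1.57, -0.219]
wrist_force: [0.0, -0.2, -0.8]
width: 0.052
```

Request:
carry_out --pt "0.447 0.4 0 0 0" --pt "0.447 0.4 0 0 0" --pt "0.447 0.4 0 0 0" --pt "0.447 0.3 0 0 0" --pt "0.447 0 0 0 0" --pt "0.447 0 0 0 0" --pt "0.447 0 0 0 0"

```text
time: 3.95
tool_pos: [0.4639, -0.0974, 0.0651]
ee_rot: [0.115, 1.57, -0.054]
wrist_force: [0.0, -0.4, 0.0]
width: 0.0516
```

```bash
python3 - <<'E'
from bench import robot;from h import *
o=robot.get_obs();print(o["tool_pos"],o["wrist_force"],o["wrist_torque"])
s=robot.snapshot("wrist")
c=s["image"][120:300,200:440];cv2.imwrite("pics/w3c.png",cv2.resize(c,(800,600),interpolation=cv2.INTER_CUBIC)[:,:,::-1])
E
```

```text
[ 0.46391567 -0.09739116  0.06513132] [ 0.02479445 -0.39226425  0.01625368] [ 0.01526749 -0.01007259 -0.02343957]
```

View pics/w3c.png

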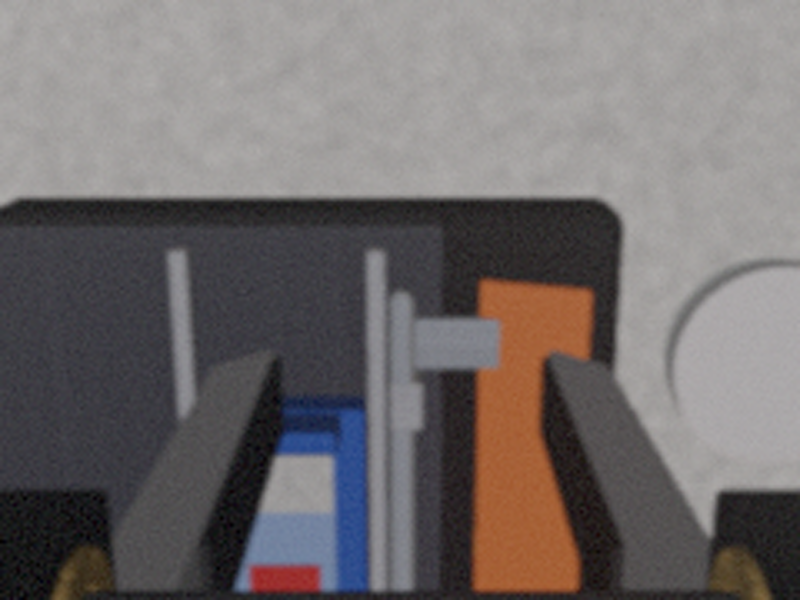

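Force is still zero at z = 0.065, where the plate should have been touched. In this crop the fingertips (inner edges at x = 277 and 549) have a spacing that implies a depth of about 182 mm instead of 225, as if the visible tips were about 42 mm above the TCP. I'll check this with the outside cameras.

```bash
python3 - <<'E'
from bench import robot;from h import *
import pickle
o=robot.get_obs();p,M=tcp(o);d={}
ims=[]
for n in("scene","top"):
    s=robot.snapshot(n);d[n]=s
    P=[p,p+M[:,1]*.032,p-M[:,1]*.032,p+M[:,1]*.032-M[:,0]*.042,p-M[:,1]*.032-M[:,0]*.042]
    q=proj(s,P);print(n,q.round(1).tolist())
    c0=q[0].round().astype(int)-[50,45];c=s["image"][c0[1]:c0[1]+80,c0[0]:c0[0]+100]
    print("origin",c0,"scale 4 (x offset 400 for top)");ims.append(cv2.resize(c,(400,320),interpolation=cv2.INTER_CUBIC))
pickle.dump(d,open("s3.pkl","wb"))
cv2.imwrite("pics/st3.png",np.hstack(ims)[:,:,::-1])
E
```

```text
scene [[246.5, 188.4], [261.1, 188.2], [231.8, 188.6], [258.8, 173.7], [228.3, 174.1]]
origin [196 143] scale 4 (x offset 400 for top)
top [[396.6, 246.9], [381.8, 244.0], [411.5, 249.9], [384.5, 242.0], [415.7, 248.1]]
origin [347 202] scale 4 (x offset 400 for top)
```

View pics/st3.png

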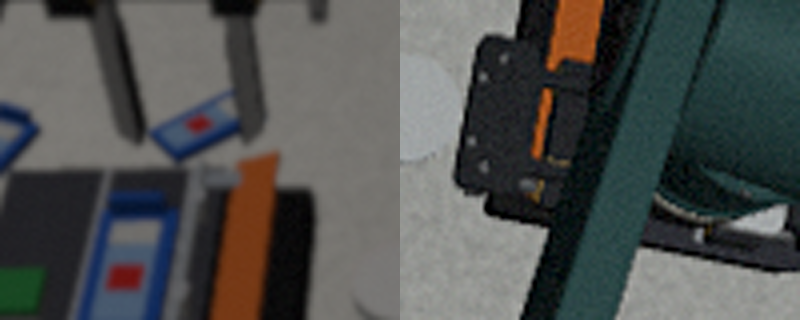

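Scene crop: the fingertips at crop (135,140) and (255,138) are clearly above the plate, about 40 mm higher than the reported TCP. This agrees with the wrist view, so I'll treat the real tips as tool_pos z + 0.04 and descend guarded by the force reading.

Request:
carry_out --pt "0.447 0.8 -0.1 0 0" --pt "0.447 0.8 0 0 0" --pt "0.447 0.7 0 0 0" --pt "0.447 0 0 0 0" --pt "0.447 0 0 0 0" --pt "0.447 0 0 0 0" --pt "0.447 0 0 0 0"

```text
time: 4.8
tool_pos: [0.4639, -0.0984, 0.0424]
ee_rot: [-0.034, 1.57, -0.203]
wrist_force: [0.3, 0.4, -0.4]
width: 0.0519
```

```bash
python3 - <<'E'
from bench import robot;from h import *
o=robot.get_obs();p,M=tcp(o);print(p,o["wrist_force"],o["width"])
s=robot.snapshot("wrist")
for n in("orange","blue"):
    m=mask(s,n);m[:150]=0
    if n=="orange":m[:,:320]=0
    ys,xs=np.nonzero(m);print(n,ys.min(),[(r,np.flatnonzero(m[r])[[0,-1]].tolist()) for r in range(ys.min()+1,ys.min()+70,6) if m[r].any()])
a=s["image"][130:300,200:440];cv2.imwrite("pics/w4.png",cv2.resize(a,(800,567),interpolation=cv2.INTER_CUBIC)[:,:,::-1])
E
```

```text
[ 0.4639166  -0.09841047  0.04235138] [ 0.3191217   0.44631387 -0.39469542] 0.05187605336542029
orange 212 [(213, [348, 363]), (219, [347, 385]), (225, [355, 384]), (231, [356, 362]), (237, [355, 362]), (243, [347, 362]), (249, [346, 362]), (255, [346, 363]), (261, [346, 365]), (267, [346, 367]), (273, [346, 369]), (279, [346, 371])]
blue 251 [(252, [286, 308]), (258, [284, 308]), (264, [280, 308]), (270, [299, 308]), (276, [300, 309]), (282, [300, 309]), (288, [301, 309]), (294, [300, 309])]
```

View pics/w4.png

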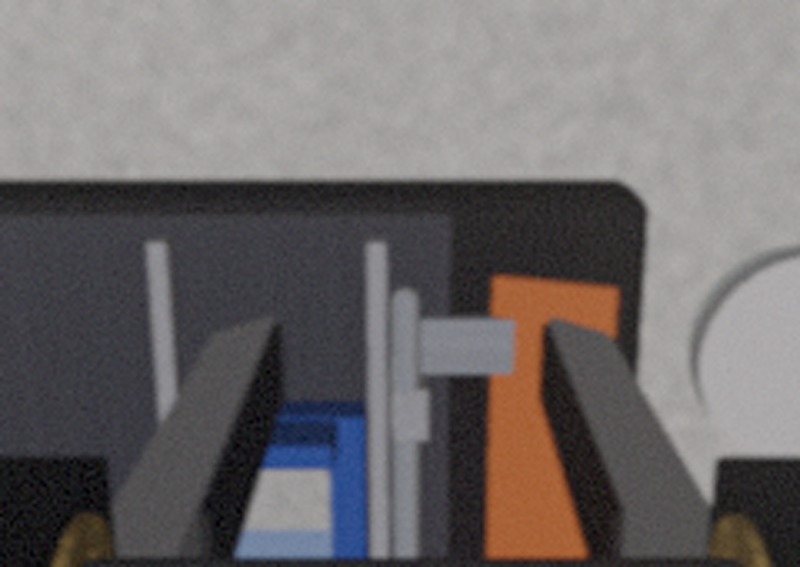

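Wrist crop: the press tip (548-605, row 325) is over the plate at stage y of about 64.5 and clear of the lever (ends at 515). The push tip (218-277) is centred in the channel, about 11 mm behind the carrier. Next is a guarded press.

Request:
carry_out --pt "0.447 0.4 0 0 0" --pt "0.447 0.4 0 0 0" --pt "0.447 0.4 0 0 0" --pt "0.447 0 0 0 0" --pt "0.447 0 0 0 0"

```text
time: 5.35
tool_pos: [0.4642, -0.0984, 0.0307]
ee_rot: [0.057, 1.569, -0.112]
wrist_force: [-0.7, 0.4, 5.4]
width: 0.052
```

Request:
carry_out --pt "0.447 0.2 0 0 0" --pt "0.447 0.2 0 0 0" --pt "0.447 0 0 0 0" --pt "0.447 0 0 0 0"

```text
time: 5.75
tool_pos: [0.4641, -0.0989, 0.0273]
ee_rot: [-0.489, 1.569, -0.658]
wrist_force: [-1.6, -0.5, 7.6]
width: 0.0521
```

```bash
python3 - <<'E'
from bench import robot;from h import *
o=robot.get_obs();p,M=tcp(o);print(p,o["wrist_force"],o["width"])
s=robot.snapshot("wrist")
a=s["image"][130:300,200:440];a=cv2.resize(a,(480,340),interpolation=cv2.INTER_CUBIC)
s=robot.snapshot("scene");b=cv2.resize(s["image"][170:255,195:275],(320,340),interpolation=cv2.INTER_CUBIC)
cv2.imwrite("pics/w5.png",np.hstack([a,b])[:,:,::-1])
E
```

```text
[ 0.46413347 -0.0989003   0.02728703] [-1.56419213 -0.54077404  7.6316884 ] 0.05206534231451975
```

View pics/w5.png

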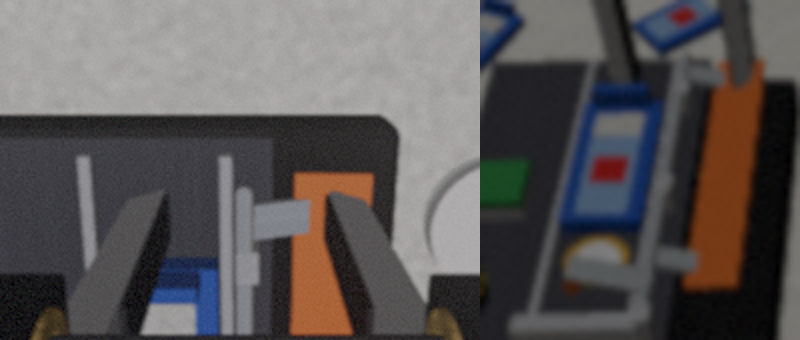

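The plate is now about level and the nose is raised (right half, about (575,285)). The push finger stands behind the tab. Pushing 60 mm first.

Request:
carry_out --pt "0.447 0 0 0.3 0" --pt "0.447 0 0 0.4 0" --pt "0.447 0 0 0.4 0" --pt "0.447 0 0 0.4 0" --pt "0.447 0 0 0.4 0" --pt "0.447 0 0 0.4 0" --pt "0.447 0 0 0.4 0" --pt "0.447 0 0 0.4 0" --pt "0.447 0 0 0.4 0" --pt "0.447 0 0 0.4 0" --pt "0.447 0 0 0.4 0" --pt "0.447 0 0 0.4 0" --pt "0.447 0 0 0.4 0" --pt "0.447 0 0 0.4 0" --pt "0.447 0 0 0.4 0" --pt "0.447 0 0 0 0" --pt "0.447 0 0 0 0"

```text
time: 7.55
tool_pos: [0.52, -0.1079, 0.0264]
ee_rot: [3.126, 1.567, 2.957]
wrist_force: [-6.0, 0.2, 8.1]
width: 0.052
```

Request:
carry_out --pt "0.447 0 0 0.3 0" --pt "0.447 0 0 0.3 0" --pt "0.447 0 0 0 0" --pt "0.447 0 0 0 0"

```text
time: 7.95
tool_pos: [0.5257, -0.109, 0.0263]
ee_rot: [3.14, 1.566, 2.972]
wrist_force: [-4.9, 0.9, 7.5]
width: 0.0519
```

```bash
python3 - <<'E'
from bench import robot;from h import *
o=robot.get_obs();p,M=tcp(o);print(p,o["wrist_force"],o["width"])
s=robot.snapshot("wrist")
a=s["image"][110:300,200:440];a=cv2.resize(a,(480,380),interpolation=cv2.INTER_CUBIC)
s=robot.snapshot("scene");b=cv2.resize(s["image"][170:265,195:275],(320,380),interpolation=cv2.INTER_CUBIC)
cv2.imwrite("pics/w6.png",np.hstack([a,b])[:,:,::-1])
E
```

```text
[ 0.52566175 -0.10895475  0.02634627] [-4.9270122   0.89495892  7.49098422] 0.05194826918910433
```

View pics/w6.png

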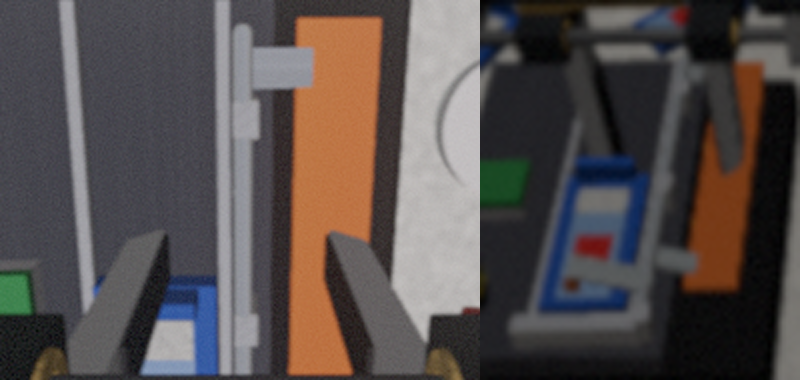

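The carrier is under the nose with a small gap left to the stop bar (right half: carrier edge at about row 310, stop at about 320). Continuing in small steps until the force jumps.

Request:
carry_out --pt "0.447 0 0 0.2 0" --pt "0.447 0 0 0.2 0" --pt "0.447 0 0 0 0" --pt "0.447 0 0 0 0"

```text
time: 8.45
tool_pos: [0.5294, -0.1096, 0.0263]
ee_rot: [-3.127, 1.566, 2.988]
wrist_force: [-6.4, -0.2, 8.0]
width: 0.0518
```

Request:
carry_out --pt "0.447 0 0 0.2 0" --pt "0.447 0 0 0 0" --pt "0.447 0 0 0 0"

```text
time: 8.75
tool_pos: [0.5312, -0.11, 0.0263]
ee_rot: [-3.118, 1.566, 2.997]
wrist_force: [-7.1, 0.8, 8.5]
width: 0.0518
```

Request:
carry_out --pt "0.447 0 0 0.2 0" --pt "0.447 0 0 0 0" --pt "0.447 0 0 0 0"

```text
time: 9.05
tool_pos: [0.5322, -0.1101, 0.0263]
ee_rot: [-3.14, 1.563, 2.974]
wrist_force: [-9.0, 1.7, 9.1]
width: 0.0518
```

Request:
carry_out --pt "0.447 0 0 0.2 0" --pt "0.447 0 0 0.1 0" --pt "0.447 0 0 0 0" --pt "0.447 0 0 0 0" --pt "0.447 0 0 0 0"

```text
time: 9.55
tool_pos: [0.532, -0.1101, 0.0264]
ee_rot: [-3.133, 1.557, 2.981]
wrist_force: [-15.6, 2.9, 14.5]
width: 0.0517
```

```bash
python3 - <<'E'
from bench import robot;from h import *
s=robot.snapshot("scene");b=cv2.resize(s["image"][200:260,190:280],(780,520),interpolation=cv2.INTER_CUBIC)
cv2.imwrite("pics/w7.png",b[:,:,::-1])
E
```

```text
(no output)
```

View pics/w7.png

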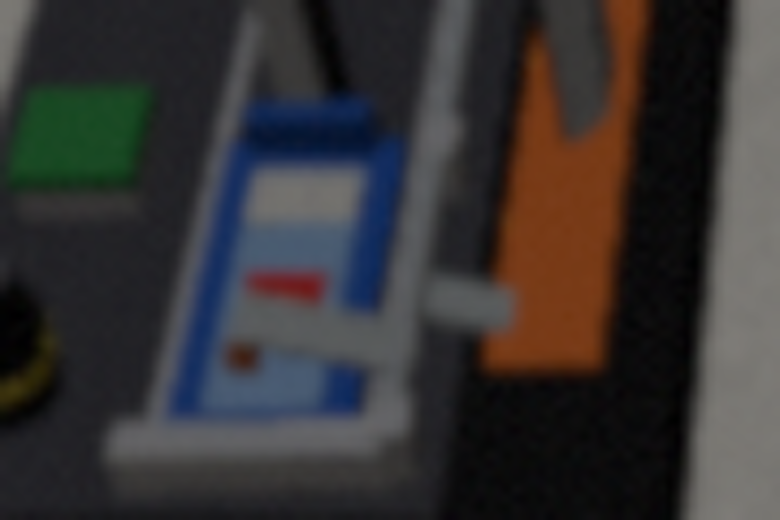

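The force jumped to 15.6 N with no further motion, and the crop shows the carrier's far edge against the stop bar (row 415), so it is home. Next I relax the push, back off while still pressing, then release upwards.

Request:
carry_out --pt "0.447 0 0 -0.3 0" --pt "0.447 0 0 0 0" --pt "0.447 0 0 0 0" --pt "0.447 0 0 -0.3 0" --pt "0.447 0 0 -0.3 0" --pt "0.447 0 0 -0.3 0" --pt "0.447 0 0 -0.3 0" --pt "0.447 0 0 -0.3 0" --pt "0.447 0 0 0 0" --pt "0.447 0 0 0 0" --pt "0.447 -0.3 0 0 0" --pt "0.447 -0.3 0 0 0" --pt "0.447 -0.3 0 0 0" --pt "0.447 -0.3 0 0 0" --pt "0.447 -0.5 0 0 0" --pt "0.447 -1 0 0 0" --pt "0.447 -2 0 0 0" --pt "0.447 -3 0 0 0" --pt "0.447 -3 0 0 0"

```text
time: 11.5
tool_pos: [0.5203, -0.108, 0.1341]
ee_rot: [2.962, 1.57, 2.792]
wrist_force: [0.2, -0.5, 0.2]
width: 0.0521
```

Request:
carry_out --pt "0.447 -2 0 -2 0" --pt "0.447 0 0 -4 0" --pt "0.447 0 0 -4 0" --pt "0.447 0 0 -4 0" --pt "0.447 0 0 0 0" --pt "0.447 0 0 0 0" --pt "0.447 0 0 0 0" --pt "0.447 0 0 0 0"

```text
time: 12.3
tool_pos: [0.3838, -0.0848, 0.1531]
ee_rot: [0.847, 1.571, 0.678]
wrist_force: [0.7, -0.3, -0.0]
width: 0.0523
```

```bash
python3 - <<'E'
from bench import robot;from h import *
o=robot.get_obs();print(o["tool_pos"],o["wrist_force"],o["time"])
for n in("scene","top"):
    s=robot.snapshot(n)
    if n=="scene": im=cv2.resize(s["image"][180:265,190:280],(424,400),interpolation=cv2.INTER_CUBIC)
    else: im2=cv2.resize(s["image"][160:275,365:472],(372,400),interpolation=cv2.INTER_CUBIC)
    m=mask(s,"blue")
    for b in blobs(m,60):
        r=cv2.minAreaRect(b)
        if n=="top" and 390<r[0][0]<450 and r[0][1]<260: W=ray(s,cv2.boxPoints(r),.066);print(r,W.round(4).tolist(),W.mean(0))
cv2.imwrite("pics/w8.png",np.hstack([im,im2])[:,:,::-1])
E
```

```text
[ 0.38377203 -0.08481134  0.1531333 ] [ 0.67012716 -0.30471917 -0.00440337] 12.3
((420.4459228515625, 195.82431030273438), (19.563480377197266, 38.30496597290039), 9.462322235107422) [[0.5376, -0.1212, 0.066], [0.6223, -0.1357, 0.066], [0.6161, -0.1778, 0.066], [0.5317, -0.1627, 0.066]] [ 0.57691903 -0.14934309  0.066     ]
```

```bash
python3 - <<'E'
from bench import robot
print(robot.close_job())
E
```

```text
the job is handed in; nothing more can be done
None
```

I loaded the carrier and handed in the job at about 12.3 s. One finger held the press plate down, at about 8 N and roughly level. The other finger pushed the carrier by its tab under the nose until it met the stop. I then backed off with the clip still pressed, released it upwards and moved clear.

**Last checks:**
- **At the stop:** the push force rose to 15.6 N with no further travel, and the scene picture showed the carrier against the stop bar.
- **After release:** the top camera put the carrier centre at (0.577, -0.149), within about 2 mm of the home position I estimated. The wrist force was near zero, with the tool clear of the stage.

**Disagreements and gaps:**
- **Tool height:** the fingertips were about 35–40 mm above the height given by `tool_pos`. My first press therefore met nothing. I confirmed the offset in two cameras and finished the descent by force.
- **Clip angle:** I judged it only from the press force and the pictures. I could not view the picture taken after release (12-picture limit), so I did not check by eye that the nose rests on the carrier.
- **Bystanders:** I did not re-measure their positions at the end.

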